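# Lock the stock box with its padlock

## Task

Lock up the steel stock box: shut its lid fully, swing the open padlock's shackle round until its free end stands over the hole in the lid's tab, and press the shackle down through the tab into the lock until the pawl clicks and it stays down by itself. Press steadily and only as hard as the click needs, never ramming or forcing the lock, and leave the goods on the counter where they stand.

Things in the scene. Friction and masses are not known exactly. Their poses are not given: they have to be found in the camera images.
- box: Grey steel stock box, fixed to the counter, 200 (own x) x 280 (y) x 130 mm high to its rim, 4 mm walls. Origin: centre of its underside; own -x is its front, facing the robot. In the middle of the front is an open-topped lock pocket (inside 29 x 59 mm, floor 78.5 mm above the counter, cheeks up to 125.5 mm) in which the padlock stands.
- lid (a joint): Opening angle of the box's lid, rad: 0 shut (solid stop), larger is more open. 3 mm steel plate, about 0.6 kg, hinged along the rear top edge at box frame (+100, any, 130) mm. The hinge is stiff: the lid stays where it is left and needs about 2 to 3 N downwards near its front edge to move.
- lid_front (a point): Middle of the lid's front edge, on its top face; moves with the lid, 200 mm from the hinge line. Lid shut: box frame (-100, 0, 133) mm.
- tab_hole (a point): Centre of the 13 mm round hole in the lid's steel tab, on the tab's top face. The tab is 26 mm wide and 3 mm thick, flush with the lid and sticks out 27 mm beyond its front edge, off to the left as seen from the robot. Lid shut: box frame (-114.5, +17, 133) mm.
- padlock: Laminated steel padlock, loose, 0.38 kg with its shackle: body 26 (own x) x 56 (y) x 50 mm high, upright in the pocket with about 1.5 mm play all round. Origin: centre of the underside. Its top face has two holes, at own y -17 mm (heel, where the shackle's long leg is held) and +17 mm (for the free end). Pushing it on the box with over 24 N, its weight of 3.7 N included, counts as forcing.
- shackle_turn (a joint): Angle of the shackle about the upright axis of its heel leg (padlock frame x 0, y -17 mm), rad: 0 when the free end is over its own hole in the body, with no stop or detent there (range -0.6 to 2.7); larger is swung out to the front, counter-clockwise from above. Turns easily and stays where left. The free end swings at 34 mm from the axis.
- shackle_press (a joint): How far the shackle is pressed down, m: 0 popped up. A spring pushes it back up with 2 to 4 N, so it springs up if let go before the pawl catches. The hidden pawl catches at 10 to 18.5 mm, different in every lock; over the last 8 mm before that the resistance rises to 8 to 11 N in all, then drops away; a solid stop follows about 1 mm after the catch. Pressing is free only with the free end over the tab's hole.
- bow_top (a point): Top of the shackle's bow, midway between the legs. The shackle is a U of 8 mm round steel bar, 42 mm wide outside; its top is 103.5 mm above the padlock's underside (about 182 mm above the counter) when popped up, and 49 mm above the shut lid. It may be pinched across its 8 mm thickness from above.
- toe (a point): Lowest point of the shackle's free leg (round-ended, 8 mm thick). Popped up it is 57 mm above the padlock's underside, which is 2.5 mm above the top of the shut tab.
- pump_bottle: Tan lotion bottle with a white pump, 60 mm wide, 173 mm high, standing beside the box. Origin: centre of the underside. Leave alone.
- carton: White and blue carton, 62 x 62 x 85 mm, beside the box. Origin: centre of the underside. Leave alone.
- cream_jar: Amber cream jar with a white cap, 66 mm wide, 44 mm high, beside the box. Origin: centre of the underside. Leave alone.
Mind the look-alikes: they are no part of the job. There is more than one size of the padlock; the one meant has the size given above.

How it is judged:
By the outcome, as a careful person would: the job done as asked, in the order asked, and still so for the second after the job is handed in, with the robot touching nothing.
It also fails if it takes over 48 s, if anything falls off the work surface, if the arm or the gripper's body presses on something with over 40 N, if the wrist force passes 120 N, or if a joint passes its speed limit or range.

## Robot

A 6-joint arm with a two-finger parallel gripper is mounted at the origin on the work surface. World frame = base frame: x ahead of the robot, y to its left, z up, the work surface at z = 0. Lengths are in m, angles in degrees, forces in N, time in s.
With the tool pointing down it reaches from about 0.35 to 0.875 m from the base axis. Payload 4.2 kg.
Tool frame: the origin (TCP) lies midway between the tips of the shut fingers; the grasp point (between the pads) lies 19 mm behind it; z points along the fingers, y is the direction in which the jaws open and shut (so a half turn about z gives the same grasp; the last joint's range is limited). The gripper opens to 87 mm and grips with 3 to 60 N. Pads are 19 mm wide; open, the fingers measure 117 mm over their backs; the gripper's body (75 mm by 190 mm) begins 51 mm behind the grasp point.
Start: joints at [-54.454, 22.042, 0.453, 0, -68.411, -14.817], TCP at [0.221, -0.585, 0.223] pointing down, gripper open.
Joint ranges: [-179.83, 179.83], [-69.29, 118.12], [-61.27, 80.66], [-181.25, 117.63], [-171.15, -9.14], [-177.46, 177.46]. Speed limits (degrees/s): [159.86, 159.86, 180, 180, 180, 180].

## Interface

Orientations are given as a 3x3 rotation matrix whose columns are the frame's x, y, z axes.
In Python, from station import r gives the robot as it stands.
- The arm moves only by the tool servo_tool, never from a script. Its arguments are lists of equal length, an entry for each row: "slide": the shift along the world's x, y, z in units of 60 mm (1.0 is 60 mm), a list of three; "twist": the turn, a rotation vector about the world's x, y, z in units of 6 degrees (1.0 is 6 degrees), a list of three; "gripper": the closure, from 0 (fully open) to 1 (shut). In form: {"slide": [[x, y, z], ...], "twist": [[wx, wy, wz], ...], "gripper": [gripper, ...]}. A call has 1 to 12 rows; each row shifts and turns the commanded pose from where the row before left it; what a row does not reach is not made up. A row lasts 1/8 s, in which the tool goes at most 62.5 mm and 10.7 degrees, less where a joint would pass 70% of its speed; a pose out of reach is approached as far as the arm can. A call is refused whole if a number of a shift passes 1 or a number of a turn 1, either way. A call with a gripper value outside its range is refused whole. The fingers move at their own pace and stop on an object; the grip force is fixed at half the most. Time passes only in rows, so rows that do not move let the fingers close. It gives the time, the measured TCP pose, the force and the opening at its end, in the units of the state.
- r.sense(): the state, without advancing time (a new reading comes with each control period).
- r.capture(name): name is "scene" or "top" or "wrist"; returns a dict with "image" (480x640x3 uint8, blue, green, red), "intrinsics" (3x3 intrinsics, pixels), "R" (3x3) and "t" (3): a world point X has camera coordinates R X + t. Camera axes: x right, y down, z forward; pixel columns grow to the right and rows downward; lengths in m; the calibration is good to about 2 mm. A picture is of the moment at which its call begins. There is no depth.
- r.finish_job(): hands the job in, once; it reports no verdict.
The state is a dict: "time_s": time; "joints": joint angles; "joint_velocities": joint speeds; "effort": joint torques, N m; "tcp_pos": TCP position; "ee_rot": TCP orientation; "wrist_force": force on the tool from outside, world axes, zero at the start; "moment": the same for the moment, N m; "gripper_width": opening from 0.0 (shut) to 1.0 (fully open).
Only numpy, scipy, OpenCV 4.12 (cv2) and the standard library are available. Lean on these libraries where they do the work, as an engineer would, in place of code of your own. Each camera call takes 0.05 s, during which the arm holds its last target.

## Working session

There is one attempt and no reset: what is moved stays moved. The work goes in short steps, Python scripts to look and compute and a tool call to move; the robot and the scene stay as the last step left them, time stands still between calls to the robot, and variables do not carry over. Pictures are saved under pics/ and viewed, and the job is handed in when it is done.

Besides the shell and the picture viewer there is one more tool, called after "Call:" as name(argument=value, ...), one argument or row to a line, values as JSON. servo_tool: Moves the arm, as the interface text tells. Its arguments: {"type":"object","properties":{"slide":{"type":"array","items":{"type":"array","items":{"type":"number"}}},"twist":{"type":"array","items":{"type":"array","items":{"type":"number"}}},"gripper":{"type":"array","items":{"type":"number"}}},"required":["slide","twist","gripper"]}

```bash
mkdir -p pics; ls; cat > h.py <<'E'
from station import r
import cv2, numpy as np
def cap(n,f):
    c=r.capture(n); cv2.imwrite('pics/'+f,c['image']); 
    np.savez('pics/'+f[:-4]+'.npz',img=c['image'],K=c['intrinsics'],R=c['R'],t=c['t']); return c
def ld(f): return np.load('pics/'+f+'.npz')
def ray(c,u,v):
    R=np.array(c['R']);K=np.array(c['K']);o=-R.T@c['t']; d=R.T@np.linalg.inv(K)@[u,v,1]; return o,d/np.linalg.norm(d)
def plane(c,u,v,z):
    o,d=ray(c,u,v); return o+d*(z-o[2])/d[2]
def tri(L):
    A=np.zeros((3,3));b=np.zeros(3)
    for c,u,v in L:
        o,d=ray(c,u,v);P=np.eye(3)-np.outer(d,d);A+=P;b+=P@o
    X=np.linalg.solve(A,b); return X,[np.linalg.norm(np.cross(X-ray(c,u,v)[0],ray(c,u,v)[1])) for c,u,v in L]
def proj(c,X):
    p=np.array(c['K'])@(np.array(c['R'])@X+c['t']); return p[:2]/p[2]
E
python3 - <<'E'
from h import *
np.set_printoptions(precision=4,suppress=True)
for n in ['scene','top','wrist']:
    c=cap(n,n+'0.png'); print(n,-np.array(c['R']).T@c['t'],np.array(c['R'])[2])
s=r.sense(); print(s)
E
```

```text
pics
scene [ 0.7471 -0.2361  0.7722] [-0.2151  0.3966 -0.8925]
top [0.4822 0.0186 1.0765] [ 0.1077  0.0048 -0.9942]
wrist [ 0.1506 -0.6112  0.3836] [ 0.2579  0.1005 -0.9609]
{'time_s': 0.15, 'joints': array([-54.4534,  22.0812,   0.3983,  -0.0205, -68.4122, -14.8156]), 'joint_velocities': array([ 0.0738, -0.0877,  0.323 ,  0.0715,  0.0299, -0.018 ]), 'effort': array([ -0.0003, -39.1052,  18.7586,   4.2222,   0.0124,  -0.0002]), 'tcp_pos': array([ 0.2211, -0.5841,  0.2217]), 'ee_rot': array([[-0.9353, -0.3539, -0.0007],
       [-0.3539,  0.9353,  0.0015],
       [ 0.0001,  0.0017, -1.    ]]), 'wrist_force': array([0.6302, 0.2579, 0.1846]), 'moment': array([-0.0173,  0.0242, -0.0124]), 'gripper_width': 1.004546202614704}
```

View pics/scene0.png

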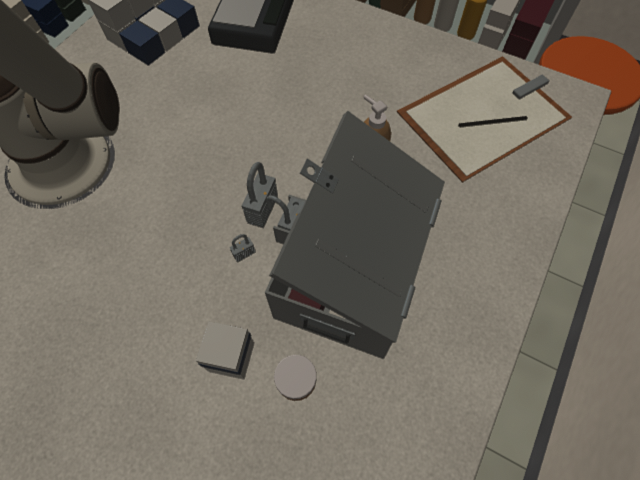

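View pics/top0.png

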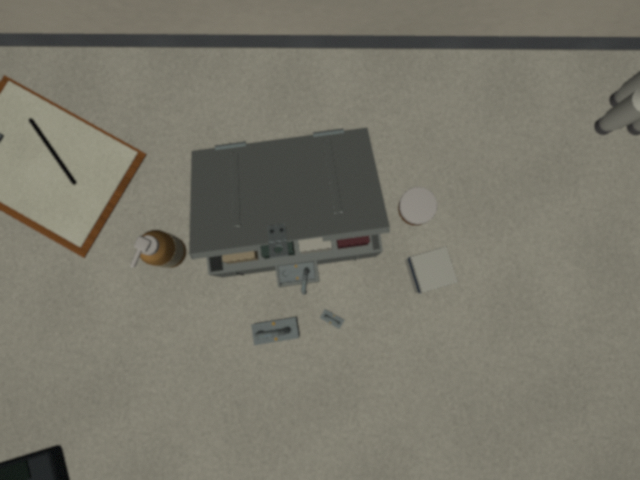

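The scene view shows three padlocks: a large one standing free (260,195), a small one (242,247), and one in the box's pocket (288,215). The pocket one fits the description because it stands in the box's pocket with its shackle swung out. I'll enlarge it to confirm.

```bash
python3 - <<'E'
from h import *
a=ld('scene0')['img'][90:370,180:460]; b=ld('top0')['img'][110:360,180:460]
cv2.imwrite('pics/sc.png',cv2.convertScaleAbs(cv2.resize(a,(600,600),interpolation=2),alpha=1.6))
cv2.imwrite('pics/tc.png',cv2.convertScaleAbs(cv2.resize(b,(672,600),interpolation=2),alpha=1.6))
E
```

```text
(no output)
```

View pics/sc.png

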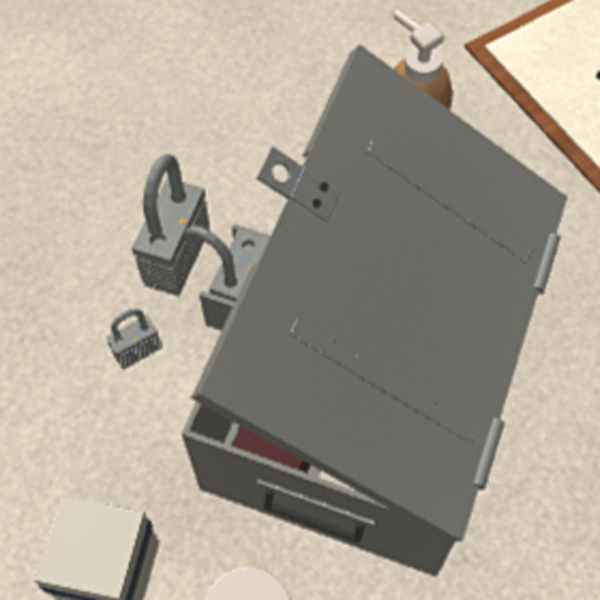

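View pics/tc.png

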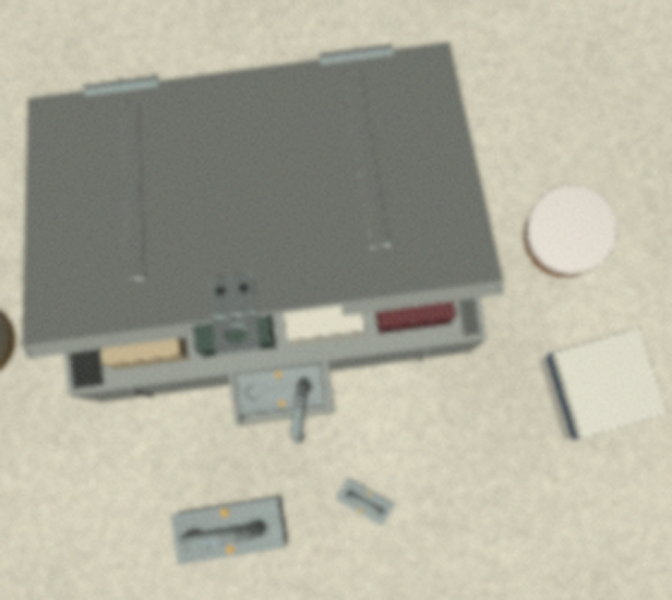

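```bash
python3 - <<'E'
from h import *
np.set_printoptions(precision=4,suppress=True)
s=ld('scene0');t=ld('top0')
S=lambda x,y:(s,180+x*280/600,90+y*280/600); T=lambda x,y:(t,180+x/2.4,110+y/2.4)
P={}
for n,a,b in [('hingeL',(565,197),(28,98)),('hingeR',(462,540),(450,43)),('lidFL',(360,47),(25,350)),('lidFR',(197,400),(500,288)),('heelbase',(231,283),(303,385)),('bowtoe',(192,231),(298,435)),('hole17',(249,241),(252,392)),('tabhole',(281,172),(236,333)),('bigbow',(165,160),(222,530)),('smallbow',(128,315),(365,498)),('pumptop',(405,15),(0,0))]:
    if n=='pumptop': X,e=tri([S(*a),(t,140,252)])
    else: X,e=tri([S(*a),T(*b)])
    P[n]=X; print(n,X,np.array(e))
d=P['hingeL']-P['hingeR'];print('yaw',np.degrees(np.arctan2(-d[0],d[1])),np.linalg.norm(d))
for n in 'LR':
    v=P['lidF'+n]-P['hinge'+n];print(np.degrees(np.arctan2(v[2],np.hypot(v[0],v[1]))),np.linalg.norm(v))
for q in [(67,388),(483,338)]: print('rim',plane(t,T(*q)[1],T(*q)[2],.13))
print('carton',plane(t,432,270,.085),'jar',plane(t,417,206,.044))
E
```

```text
hingeL [0.7175 0.2401 0.127 ] [0.001 0.001]
hingeR [ 0.7587 -0.0457  0.1263] [0.0019 0.0019]
lidFL [0.5414 0.2155 0.2255] [0.0032 0.0032]
lidFR [ 0.5801 -0.0704  0.2142] [0.0009 0.0009]
heelbase [0.5245 0.0516 0.1193] [0.0008 0.0008]
bowtoe [0.492  0.054  0.1643] [0.0024 0.0024]
hole17 [0.5199 0.0857 0.1271] [0.0017 0.0017]
tabhole [0.5501 0.0878 0.2357] [0.0013 0.0013]
bigbow [0.4327 0.1039 0.1505] [0.0045 0.0045]
smallbow [0.4484 0.0095 0.0664] [0.0013 0.0013]
pumptop [0.5459 0.2979 0.186 ] [0.0009 0.0009]
yaw 8.193839426712128 0.2886971388685803
28.999776840692586 0.20326030911625234
25.99034623917838 0.20056101903938017
rim [0.5203 0.2068 0.13  ]
rim [ 0.5555 -0.0684  0.13  ]
carton [ 0.5277 -0.1567  0.085 ] jar [ 0.6413 -0.139   0.044 ]
```

Crop confirms it: the padlock in the pocket has its heel leg at crop (231,283) and its shackle swung out by about 78°. The free-standing locks, one larger and one smaller, are look-alikes. The lid is open by about 27.5° and the box yaw is about 7.6°. First I'll shut the lid with closed fingers, right of its middle.

Call:
servo_tool(
  slide=[
    [0.4,0.68,0.4],
    [0.4,0.68,0.4],
    [0.4,0.68,0.4],
    [0.4,0.68,0],
    [0.4,0.68,0],
    [0.4,0.68,0],
    [0.4,0.68,0],
    [0.4,0.68,0],
    [0.4,0.68,0],
    [0.4,0.68,0],
    [0.4,0.68,0],
    [0.4,0.68,0],
  ],
  twist=[
    [0,0,1],
    [0,0,1],
    [0,0,1],
    [0,0,1],
    [0,0,1],
    [0,0,1],
    [0,0,1],
    [0,0,1],
    [0,0,1],
    [0,0,1],
    [0,0,1],
    [0,0,1],
  ],
  gripper=[1,1,1,1,1,1,1,1,1,1,1,1],
)

```text
time_s: 1.65
tcp_pos: [0.5096, -0.0934, 0.2944]
ee_rot: [[0.051, -0.999, -0.0], [-0.999, -0.051, 0.0], [-0.0, 0.0, -1.0]]
wrist_force: [0.7, -1.0, -0.2]
gripper_width: 0.008
```

Call:
servo_tool(
  slide=[
    [0.39,0.66,0],
    [0.39,0.66,0],
    [0.39,0.66,-0.2],
    [0,0,-0.4],
    [0,0,-0.3],
    [0,0,0],
  ],
  twist=[
    [0,0,1],
    [0,0,1],
    [0,0,1],
    [0,0,1],
    [0,0,1],
    [0,0,0],
  ],
  gripper=[1,1,1,1,1,1],
)

```text
time_s: 2.4
tcp_pos: [0.5784, 0.0239, 0.2387]
ee_rot: [[0.54, -0.842, -0.004], [-0.842, -0.54, -0.001], [-0.001, 0.004, -1.0]]
wrist_force: [0.5, 0.1, 0.3]
gripper_width: 0.006
```

Now down steadily: the lid's top there is about 0.219 now and 0.133 when shut.

Call:
servo_tool(
  slide=[
    [0,0,-0.25],
    [0,0,-0.2],
    [0,0,-0.2],
    [0,0,-0.2],
    [0,0,-0.2],
    [0,0,-0.2],
    [0,0,-0.2],
    [0,0,-0.1],
  ],
  twist=[
    [0,0,0],
    [0,0,0],
    [0,0,0],
    [0,0,0],
    [0,0,0],
    [0,0,0],
    [0,0,0],
    [0,0,0],
  ],
  gripper=[1,1,1,1,1,1,1,1],
)

```text
time_s: 3.4
tcp_pos: [0.5789, 0.0238, 0.1463]
ee_rot: [[0.541, -0.841, -0.002], [-0.841, -0.541, -0.0], [-0.001, 0.002, -1.0]]
wrist_force: [-1.8, -0.3, 2.7]
gripper_width: 0.006
```

Call:
servo_tool(
  slide=[
    [0,0,-0.1],
    [0,0,0],
  ],
  twist=[
    [0,0,0],
    [0,0,0],
  ],
  gripper=[1,1],
)

```text
time_s: 3.65
tcp_pos: [0.5795, 0.024, 0.141]
ee_rot: [[0.541, -0.841, -0.0], [-0.841, -0.541, 0.0], [-0.0, -0.0, -1.0]]
wrist_force: [-0.2, 0.2, -0.2]
gripper_width: 0.003
```

Call:
servo_tool(
  slide=[
    [0,0,-0.05],
    [0,0,-0.05],
    [0,0,-0.03],
    [0,0,0],
  ],
  twist=[
    [0,0,0],
    [0,0,0],
    [0,0,0],
    [0,0,0],
  ],
  gripper=[1,1,1,1],
)

```text
time_s: 4.15
tcp_pos: [0.5796, 0.024, 0.1336]
ee_rot: [[0.541, -0.841, 0.0], [-0.841, -0.541, 0.0], [0.0, -0.0, -1.0]]
wrist_force: [0.8, -0.4, -0.0]
gripper_width: 0.009
```

Call:
servo_tool(
  slide=[
    [0,0,-0.02],
    [0,0,-0.02],
  ],
  twist=[
    [0,0,0],
    [0,0,0],
  ],
  gripper=[1,1],
)

```text
time_s: 4.4
tcp_pos: [0.5796, 0.0239, 0.1334]
ee_rot: [[0.541, -0.841, 0.001], [-0.841, -0.541, -0.0], [0.001, -0.001, -1.0]]
wrist_force: [-5.6, 1.4, 13.9]
gripper_width: 0.005
```

Call:
servo_tool(
  slide=[
    [0,0,0.4],
    [0,0,0.5],
    [0,0,0.5],
    [-0.25,0.1,0.5],
    [-0.25,0.1,0.4],
    [-0.25,0.1,0],
    [-0.25,0.1,0],
    [-0.25,0.08,0],
    [0,0,0],
    [0,0,0],
  ],
  twist=[
    [0,0,0.5],
    [0,0,1],
    [0,0,1],
    [0,0,1],
    [0,0,1],
    [0,0,1],
    [0,0,1],
    [0,0,1],
    [0,0,1],
    [0,0,0.4],
  ],
  gripper=[0.5,0.5,0.5,0.5,0.5,0.5,0.5,0.5,0.5,0.5],
)

```text
time_s: 5.65
tcp_pos: [0.504, 0.0528, 0.2692]
ee_rot: [[0.998, -0.066, -0.0], [-0.066, -0.998, 0.0], [-0.0, -0.0, -1.0]]
wrist_force: [0.3, 0.1, 0.3]
gripper_width: 0.5
```

```bash
python3 - <<'E'
from h import *
np.set_printoptions(precision=4,suppress=True)
c=cap('wrist','w1.png'); print(-np.array(c['R']).T@c['t'],c['R'][2])
cap('scene','s1.png');cap('top','t1.png'); s=r.sense(); print(s['tcp_pos'],s['joints'])
a=ld('s1')['img'][130:290,200:400]; cv2.imwrite('pics/s1c.png',cv2.convertScaleAbs(cv2.resize(a,(750,600),interpolation=2),alpha=1.6))
E
```

```text
[0.58   0.0477 0.4311] [-0.2764  0.0194 -0.9608]
[0.5042 0.0526 0.2691] [ 24.3287   8.6192 -11.2767  -0.0093 -70.1335  61.7587]
```

View pics/w1.png

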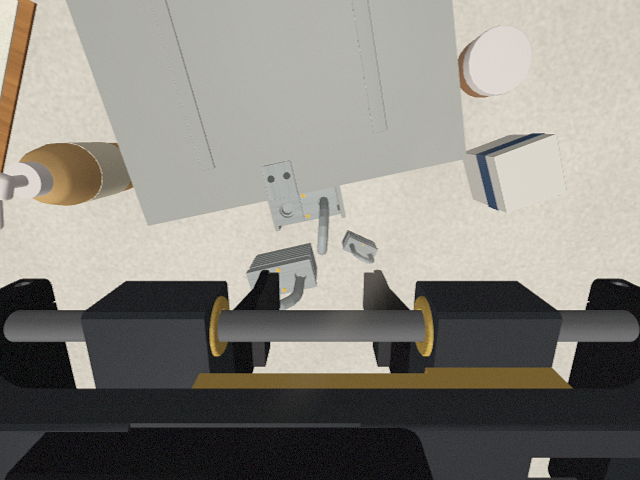

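View pics/s1c.png

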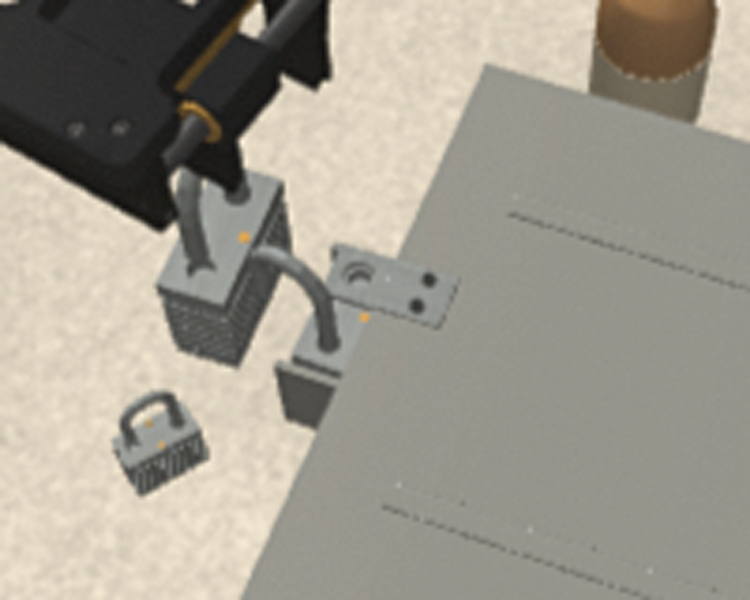

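Lid now lies flush; the tab with its hole at wrist (288,211), the shackle sticking out at (323,225). Enlarging.

```bash
python3 - <<'E'
from h import *
a=ld('w1')['img'][150:270,240:380]; cv2.imwrite('pics/w1c.png',cv2.resize(a,(700,600),interpolation=2))
a=ld('t1')['img'][230:320,250:355]; cv2.imwrite('pics/t1c.png',cv2.convertScaleAbs(cv2.resize(a,(700,600),interpolation=2),alpha=1.6))
E
```

```text
(no output)
```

View pics/w1c.png

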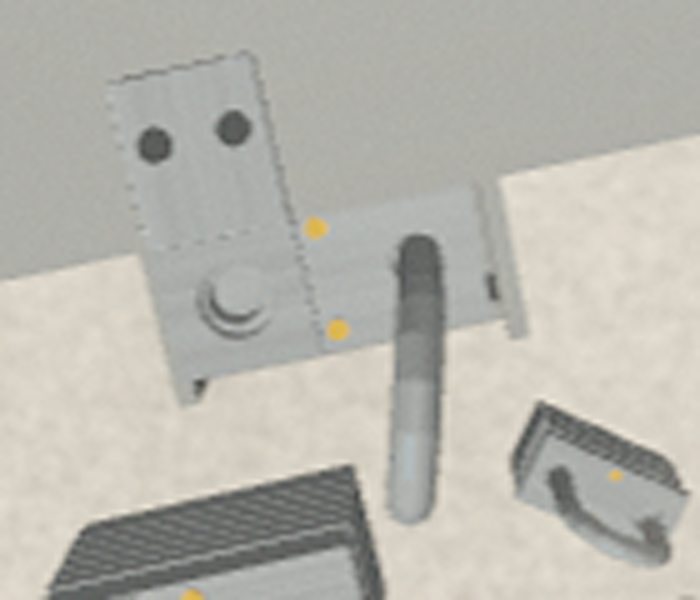

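View pics/t1c.png

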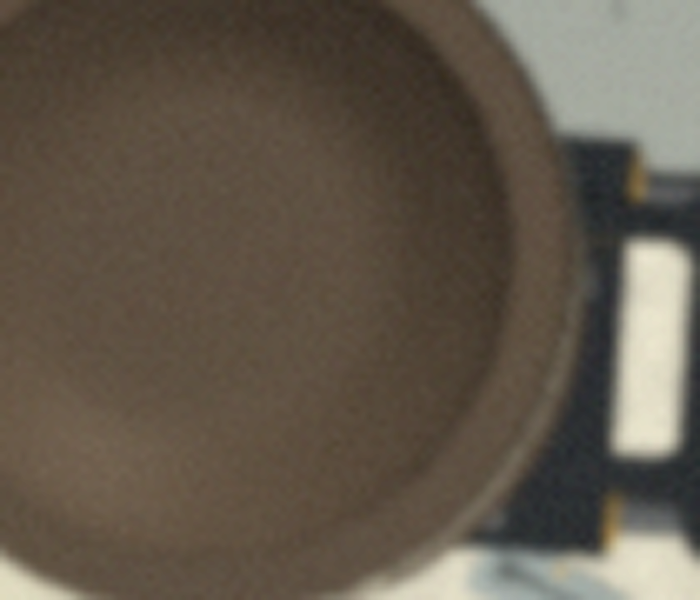

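```bash
python3 - <<'E'
from h import *
np.set_printoptions(precision=4,suppress=True)
w=ld('w1');s=ld('s1')
W=lambda x,y:(w,240+x/5,150+y/5); S=lambda x,y:(s,200+x*200/750,130+y*200/750)
hole=plane(*W(235,300),.133); heel=plane(*W(417,260),.1285); print('hole',hole,'heel',heel)
print('S hole',plane(*S(357,274),.133),'heel',plane(*S(330,343),.1285))
for z in (.165,.175,.182): print('end',z,plane(*W(411,490),z),plane(*W(415,400),z))
print('rivets',plane(*W(155,145),.133),plane(*W(233,128),.133), 'orange',plane(*W(316,228),.1285),plane(*W(338,330),.1285))
print('tri hole',tri([W(235,300),S(357,274)]),'heel',tri([W(417,260),S(330,343)]),'end',tri([W(411,490),S(262,248)]))
d=hole-heel;print(np.linalg.norm(d[:2]),np.degrees(np.arctan2(d[1],d[0])))
# lid front edge
a=plane(*W(0,282),.133);b=plane(*W(690,140),.133);d=a-b;print('edge ang',np.degrees(np.arctan2(d[1],d[0])))
b=plane(w,464,158,.133);a=plane(w,149,224,.133);d=a-b;print('lid corners',a,b,np.degrees(np.arctan2(d[1],d[0])),np.linalg.norm(d))
E
```

```text
hole [0.5199 0.0825 0.133 ] heel [0.5242 0.0496 0.1285]
S hole [0.5224 0.0822 0.133 ] heel [0.528  0.0492 0.1285]
end 0.165 [0.4927 0.0528 0.165 ] [0.508  0.0511 0.165 ]
end 0.175 [0.496  0.0526 0.175 ] [0.5107 0.051  0.175 ]
end 0.182 [0.4983 0.0525 0.182 ] [0.5126 0.0509 0.182 ]
rivets [0.5483 0.0938 0.133 ] [0.5503 0.08   0.133 ] orange [0.5312 0.0673 0.1285] [0.5123 0.0648 0.1285]
tri hole (array([0.5205, 0.0831, 0.1305]), [np.float64(0.001066770420593947), np.float64(0.0010667704205939523)]) heel (array([0.5252, 0.0502, 0.1254]), [np.float64(0.0016866557642141098), np.float64(0.001686655764214151)]) end (array([0.497 , 0.0526, 0.1765]), [np.float64(0.0004949293713399069), np.float64(0.0004949293713399762)])
0.03315513103003917 97.37008006458213
edge ang 97.88286580109805
lid corners [0.5153 0.2082 0.133 ] [ 0.5552 -0.073   0.133 ] 98.07093737006868 0.2839768109494739
```

Hole ≈ (0.5205, 0.083), heel axis ≈ (0.525, 0.050), box yaw ≈ 7.8°, shackle heading 174° (turn ≈ 76°). Descending over the bow to straddle it.

Call:
servo_tool(
  slide=[
    [0.07,-0.02,-0.3],
    [0,0,-0.4],
    [0,0,-0.4],
    [0,0,-0.3],
    [0,0,-0.2],
    [0,0,-0.1],
    [0,0,0],
    [0,0,0],
  ],
  twist=[
    [0,0,-0.37],
    [0,0,0],
    [0,0,0],
    [0,0,0],
    [0,0,0],
    [0,0,0],
    [0,0,0],
    [0,0,0],
  ],
  gripper=[0.6,0.6,0.6,0.6,0.6,0.6,0.8,0.8],
)

```text
time_s: 6.8
tcp_pos: [0.5091, 0.0516, 0.168]
ee_rot: [[0.994, -0.106, 0.001], [-0.106, -0.994, 0.0], [0.001, -0.001, -1.0]]
wrist_force: [-0.5, -0.3, -0.1]
gripper_width: 0.258
```

```bash
python3 - <<'E'
from h import *
c=cap('scene','s2.png')
a=c['image'][120:260,200:375]; cv2.imwrite('pics/s2c.png',cv2.convertScaleAbs(cv2.resize(a,(750,600),interpolation=2),alpha=1.6))
E
```

```text
(no output)
```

View pics/s2c.png

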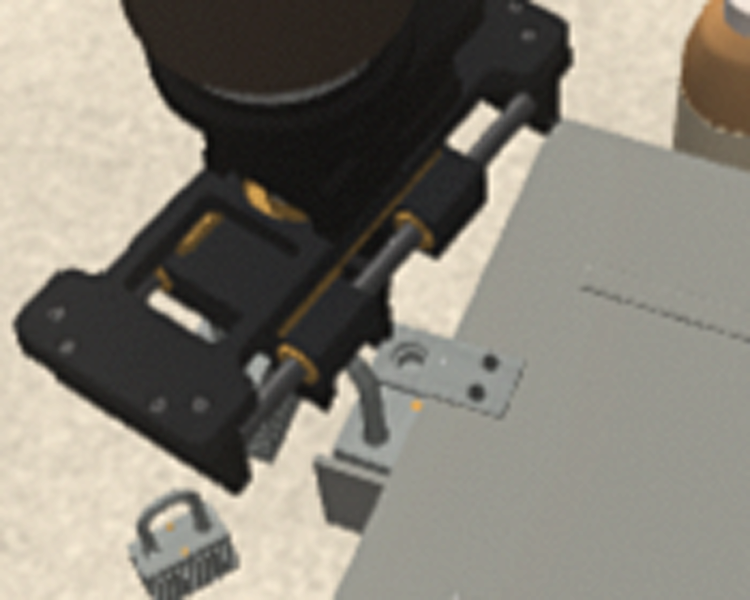

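```bash
python3 - <<'E'
import numpy as np
th=np.radians([174-6*i for i in range(13)]+[97.8]);p=.0165*np.c_[np.cos(th),np.sin(th)]
print(np.round(np.diff(p,axis=0)/.06,3).tolist())
E
```

```text
[[0.005, 0.028], [0.007, 0.028], [0.01, 0.027], [0.013, 0.026], [0.016, 0.024], [0.018, 0.022], [0.02, 0.02], [0.022, 0.018], [0.024, 0.016], [0.026, 0.013], [0.027, 0.01], [0.028, 0.007], [0.02, 0.003]]
```

Call:
servo_tool(
  slide=[
    [0.005,0.028,0],
    [0.007,0.028,0],
    [0.01,0.027,0],
    [0.013,0.026,0],
    [0.016,0.024,0],
    [0.018,0.022,0],
  ],
  twist=[
    [0,0,-1],
    [0,0,-1],
    [0,0,-1],
    [0,0,-1],
    [0,0,-1],
    [0,0,-1],
  ],
  gripper=[0.82,0.82,0.82,0.82,0.82,0.82],
)

```text
time_s: 7.6
tcp_pos: [0.5131, 0.0609, 0.168]
ee_rot: [[0.74, -0.673, 0.001], [-0.673, -0.74, 0.0], [0.001, -0.001, -1.0]]
wrist_force: [-0.0, -0.5, 0.5]
gripper_width: 0.184
```

Call:
servo_tool(
  slide=[
    [0.02,0.02,0],
    [0.022,0.018,0],
    [0.024,0.016,0],
    [0.026,0.013,0],
    [0.027,0.01,0],
    [0.028,0.007,0],
    [0.02,0.003,0],
    [0,0,0],
  ],
  twist=[
    [0,0,-1],
    [0,0,-1],
    [0,0,-1],
    [0,0,-1],
    [0,0,-1],
    [0,0,-1],
    [0,0,-0.7],
    [0,0,0],
  ],
  gripper=[0.82,0.82,0.82,0.82,0.82,0.82,0.82,0.82],
)

```text
time_s: 8.6
tcp_pos: [0.523, 0.0661, 0.1678]
ee_rot: [[0.135, -0.991, 0.001], [-0.991, -0.135, 0.0], [-0.0, -0.001, -1.0]]
wrist_force: [-1.0, 0.6, 0.9]
gripper_width: 0.178
```

```bash
python3 - <<'E'
from h import *
c=cap('scene','s3.png')
a=c['image'][120:260,200:375]; cv2.imwrite('pics/s3c.png',cv2.convertScaleAbs(cv2.resize(a,(750,600),interpolation=2),alpha=1.6))
E
```

```text
(no output)
```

View pics/s3c.png

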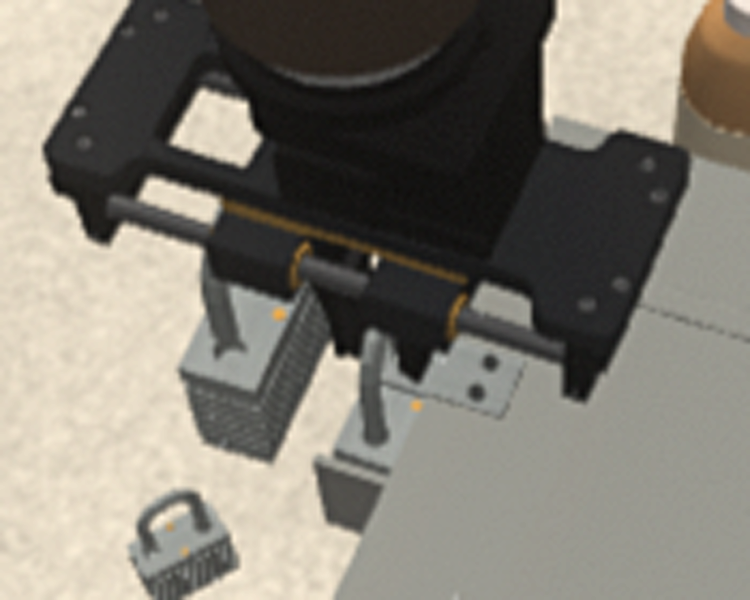

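Shackle followed between the fingers. Gently narrowing to true it up, then opening and rising to look.

Call:
servo_tool(
  slide=[
    [0,0,0],
    [0,0,0],
    [0,0,0],
    [0,0,0],
  ],
  twist=[
    [0,0,0],
    [0,0,0],
    [0,0,0],
    [0,0,0],
  ],
  gripper=[0.86,0.88,0.895,0.895],
)

```text
time_s: 9.15
tcp_pos: [0.5228, 0.066, 0.1673]
ee_rot: [[0.134, -0.991, -0.0], [-0.991, -0.134, 0.0], [-0.0, 0.0, -1.0]]
wrist_force: [0.5, 0.4, 0.1]
gripper_width: 0.105
```

Call:
servo_tool(
  slide=[
    [0,0,0],
    [0,0,0],
    [0,0,0.2],
    [0,0,0.5],
    [0,0,0.7],
    [0,0,0.5],
    [0,0,0],
  ],
  twist=[
    [0,0,0],
    [0,0,0],
    [0,0,0],
    [0,0,0],
    [0,0,0],
    [0,0,0],
    [0,0,0],
  ],
  gripper=[0.75,0.7,0.6,0.6,0.6,0.6,0.6],
)

```text
time_s: 10.02
tcp_pos: [0.5243, 0.0664, 0.2852]
ee_rot: [[0.134, -0.991, 0.007], [-0.991, -0.134, 0.002], [-0.001, -0.007, -1.0]]
wrist_force: [0.3, 0.1, -0.7]
gripper_width: 0.403
```

```bash
python3 - <<'E'
from h import *
np.set_printoptions(precision=4,suppress=True)
c=cap('scene','s4.png')
a=c['image'][120:260,200:375]; cv2.imwrite('pics/s4c.png',cv2.convertScaleAbs(cv2.resize(a,(750,600),interpolation=2),alpha=1.6))
c=cap('wrist','w4.png'); print(-np.array(c['R']).T@c['t'],r.sense()['tcp_pos'])
E
```

```text
[ 0.5332 -0.0093  0.445 ] [0.5225 0.066  0.2817]
```

View pics/s4c.png

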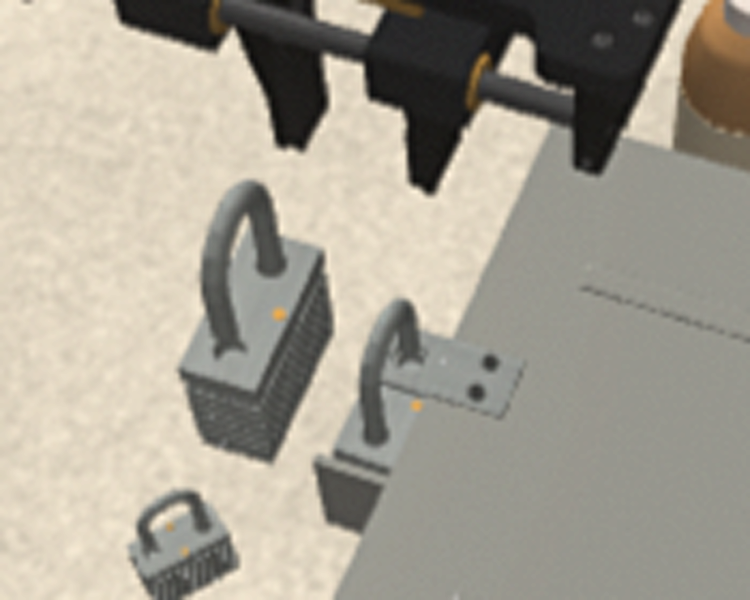

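View pics/w4.png

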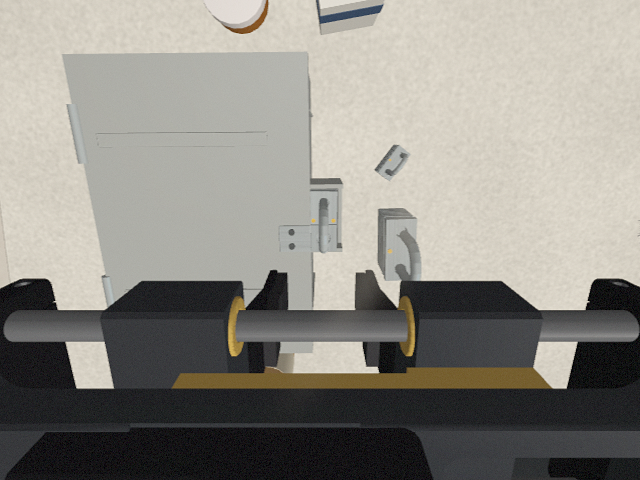

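```bash
python3 - <<'E'
from h import *
a=ld('w4')['img'][165:265,265:385]; b=ld('s4')['img'][180:240,270:330]
cv2.imwrite('pics/w4c.png',cv2.resize(a,(720,600),interpolation=2))
cv2.imwrite('pics/s4d.png',cv2.convertScaleAbs(cv2.resize(b,(600,600),interpolation=2),alpha=1.8))
E
```

```text
(no output)
```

View pics/w4c.png

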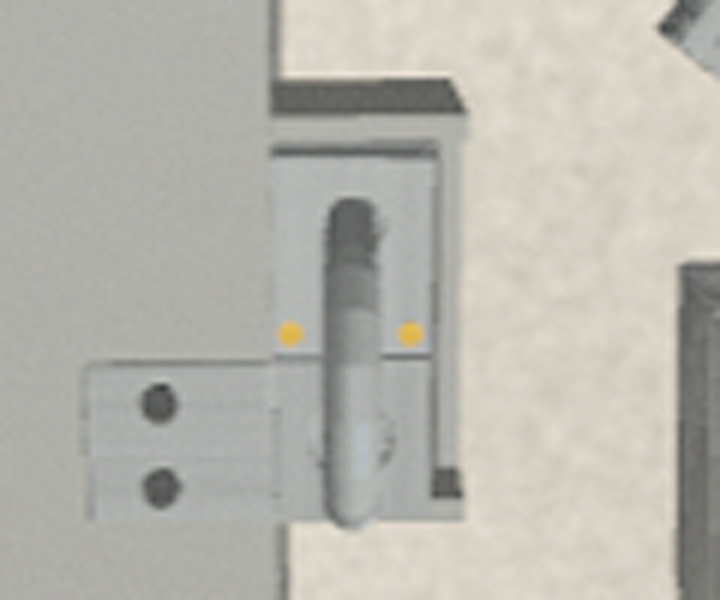

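View pics/s4d.png

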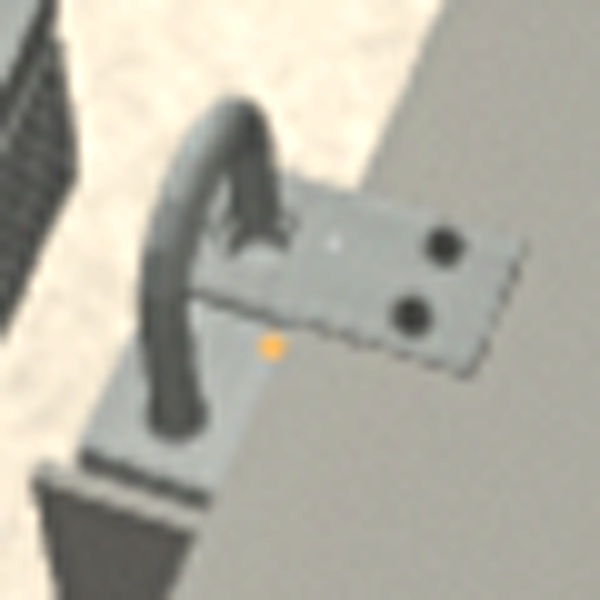

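Both views show the free leg's end over the tab's hole: in the wrist crop the bow runs at x≈352 and the hole's visible rims are at 317 and 392, centre ≈354, so it's off by under 1 mm. Now I'll press from above with closed fingertips on the bow's top.

Call:
servo_tool(
  slide=[
    [0,0,-0.4],
    [0,0,-0.4],
    [0,0,-0.3],
    [0,0,-0.25],
    [0,0,-0.13],
    [0,0,0],
  ],
  twist=[
    [0,0,0],
    [0,0,0],
    [0,0,0],
    [0,0,0],
    [0,0,0],
    [0,0,0],
  ],
  gripper=[1,1,1,1,1,1],
)

```text
time_s: 10.88
tcp_pos: [0.5226, 0.0659, 0.192]
ee_rot: [[0.134, -0.991, -0.001], [-0.991, -0.134, -0.001], [0.0, 0.001, -1.0]]
wrist_force: [0.4, -0.3, -0.3]
gripper_width: 0.006
```

Call:
servo_tool(
  slide=[
    [0,0,-0.03],
    [0,0,-0.03],
    [0,0,-0.03],
    [0,0,-0.03],
    [0,0,-0.03],
  ],
  twist=[
    [0,0,0],
    [0,0,0],
    [0,0,0],
    [0,0,0],
    [0,0,0],
  ],
  gripper=[1,1,1,1,1],
)

```text
time_s: 11.5
tcp_pos: [0.5228, 0.066, 0.1835]
ee_rot: [[0.134, -0.991, 0.0], [-0.991, -0.134, 0.0], [0.0, -0.0, -1.0]]
wrist_force: [0.1, 0.1, -0.3]
gripper_width: 0.01
```

Call:
servo_tool(
  slide=[
    [0,0,-0.02],
    [0,0,-0.02],
    [0,0,-0.02],
    [0,0,-0.02],
  ],
  twist=[
    [0,0,0],
    [0,0,0],
    [0,0,0],
    [0,0,0],
  ],
  gripper=[1,1,1,1],
)

```text
time_s: 12.0
tcp_pos: [0.523, 0.066, 0.179]
ee_rot: [[0.134, -0.991, 0.001], [-0.991, -0.134, 0.0], [0.0, -0.001, -1.0]]
wrist_force: [-0.6, 0.2, 3.7]
gripper_width: 0.01
```

Call:
servo_tool(
  slide=[
    [0,0,-0.02],
    [0,0,-0.02],
  ],
  twist=[
    [0,0,0],
    [0,0,0],
  ],
  gripper=[1,1],
)

```text
time_s: 12.25
tcp_pos: [0.5237, 0.0661, 0.1774]
ee_rot: [[0.135, -0.991, 0.002], [-0.991, -0.135, 0.0], [0.0, -0.002, -1.0]]
wrist_force: [-0.4, -0.5, 6.8]
gripper_width: 0.006
```

Call:
servo_tool(
  slide=[
    [0,0,-0.02],
    [0,0,-0.01],
  ],
  twist=[
    [0,0,0],
    [0,0,0],
  ],
  gripper=[1,1],
)

```text
time_s: 12.5
tcp_pos: [0.5239, 0.0661, 0.1759]
ee_rot: [[0.135, -0.991, 0.003], [-0.991, -0.135, 0.0], [0.0, -0.003, -1.0]]
wrist_force: [0.1, -0.8, 6.4]
gripper_width: 0.007
```

Call:
servo_tool(
  slide=[
    [0,0,-0.015],
    [0,0,-0.015],
  ],
  twist=[
    [0,0,0],
    [0,0,0],
  ],
  gripper=[1,1],
)

```text
time_s: 12.75
tcp_pos: [0.5242, 0.0662, 0.1745]
ee_rot: [[0.135, -0.991, 0.004], [-0.991, -0.135, 0.0], [0.0, -0.004, -1.0]]
wrist_force: [-0.8, -0.2, 9.1]
gripper_width: 0.005
```

Call:
servo_tool(
  slide=[
    [0,0,-0.015],
    [0,0,-0.015],
  ],
  twist=[
    [0,0,0],
    [0,0,0],
  ],
  gripper=[1,1],
)

```text
time_s: 13.0
tcp_pos: [0.5239, 0.0662, 0.1726]
ee_rot: [[0.135, -0.991, 0.003], [-0.991, -0.135, 0.0], [0.0, -0.003, -1.0]]
wrist_force: [-1.1, -0.2, 3.3]
gripper_width: 0.009
```

Force dropped from 9.1 to 3.3 N near 9.5–10 mm, which looks like the click. I'll make one small further step to be sure.

Call:
servo_tool(
  slide=[
    [0,0,-0.01],
    [0,0,-0.005],
  ],
  twist=[
    [0,0,0],
    [0,0,0],
  ],
  gripper=[1,1],
)

```text
time_s: 13.25
tcp_pos: [0.5232, 0.0661, 0.1703]
ee_rot: [[0.134, -0.991, 0.001], [-0.991, -0.134, 0.0], [0.0, -0.001, -1.0]]
wrist_force: [0.1, 0.5, 4.6]
gripper_width: 0.008
```

Call:
servo_tool(
  slide=[
    [0,0,-0.01],
    [0,0,0],
  ],
  twist=[
    [0,0,0],
    [0,0,0],
  ],
  gripper=[1,1],
)

```text
time_s: 13.5
tcp_pos: [0.5235, 0.0661, 0.1702]
ee_rot: [[0.135, -0.991, 0.002], [-0.991, -0.135, 0.0], [0.0, -0.002, -1.0]]
wrist_force: [0.1, 1.0, 6.4]
gripper_width: 0.007
```

The position holds at 0.170 while the force rises, so that is the stop just after the catch. Backing off to look.

Call:
servo_tool(
  slide=[
    [0,0,0.05],
    [0,0,0.15],
    [0,0,0.4],
    [0,0,0.6],
    [0,0,0.7],
    [0,0,0.3],
    [0,0,0],
    [0,0,0],
  ],
  twist=[
    [0,0,0],
    [0,0,0],
    [0,0,0],
    [0,0,0],
    [0,0,0],
    [0,0,0],
    [0,0,0],
    [0,0,0],
  ],
  gripper=[1,1,1,1,1,1,1,1],
)

```text
time_s: 14.5
tcp_pos: [0.522, 0.0659, 0.3]
ee_rot: [[0.134, -0.991, -0.003], [-0.991, -0.134, -0.0], [0.0, 0.003, -1.0]]
wrist_force: [0.5, -0.2, 1.2]
gripper_width: 0.007
```

```bash
python3 - <<'E'
from h import *
c=cap('scene','s5.png'); b=c['image'][180:240,270:330]
p=ld('s4')['img'][180:240,270:330]
f=lambda x:cv2.convertScaleAbs(cv2.resize(x,(400,400),interpolation=2),alpha=1.8)
w=cap('wrist','w5.png')['image'][150:280,250:400]
cv2.imwrite('pics/cmp.png',np.hstack([f(p),f(b)])); cv2.imwrite('pics/w5c.png',cv2.resize(w,(690,598),interpolation=2))
E
```

```text
(no output)
```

View pics/cmp.png

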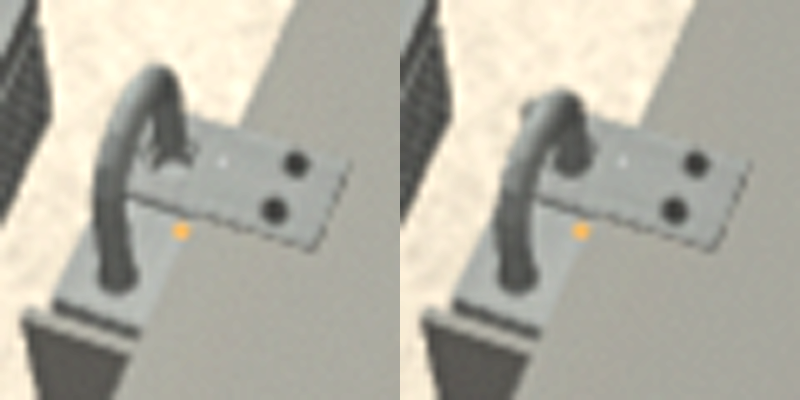

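View pics/w5c.png

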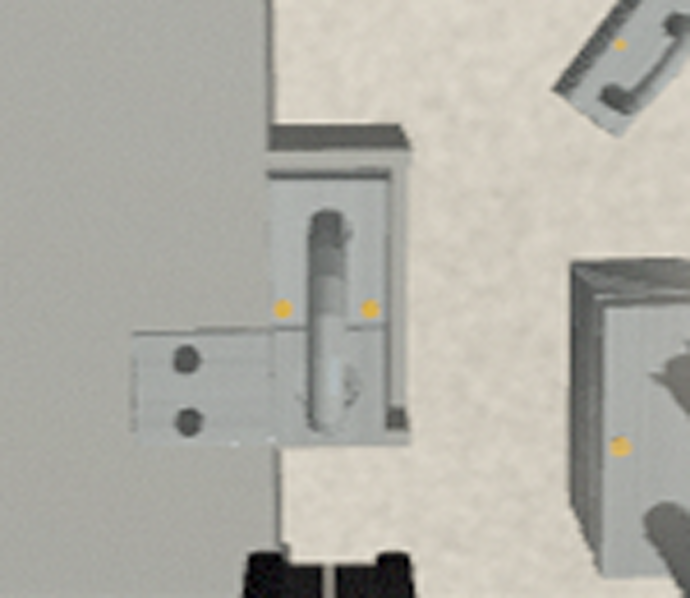

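View pics/s5.png

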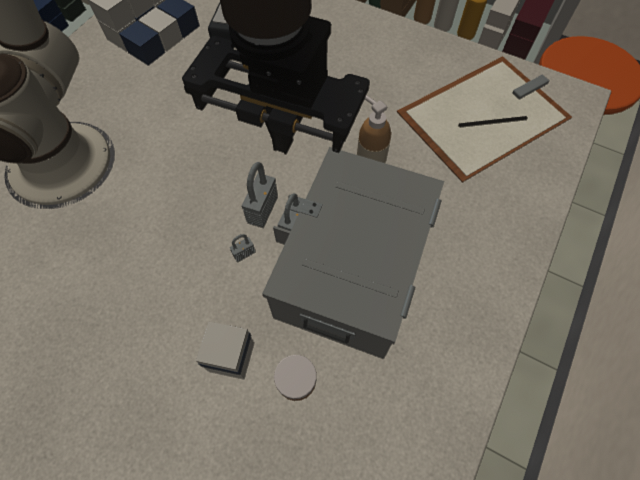

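The before/after crop shows the bow stays down. Its top moved from (157,68) to (563,92 in the right panel), and the free leg passes through the tab's hole. The lid is shut, the goods haven't moved, and the arm is clear. Handing in.

```bash
python3 -c "
from station import r
print(r.sense()['wrist_force']); print(r.finish_job())"
```

```text
[ 0.24443264 -0.03151029 -0.66016471]
the job is handed in; nothing more can be done
None
```

The box is locked and the job is handed in, at about 14.6 s of the 48 s allowed.

- **Lid:** I shut it with closed fingertips onto its solid stop. The fingertip height was 0.133 m and the largest force I read was about 14 N.
- **Shackle:** I swung it about 76° with the fingers loosely either side of the bow. The last close-up put the free end within 1 mm of the centre of the tab's hole.
- **Press:** The force rose to 9.1 N, then fell to 3.3 N at about 10 mm, which I take as the click. The solid stop followed at about 12 mm with 6.4 N.

After I backed the arm off, the pictures showed the shackle staying down through the tab and the lid flush. The bottle, carton, jar and other two padlocks looked unmoved.

The only disagreement was that the cameras differed by 2–4 mm on the positions of the hole and the heel leg. The shackle still went through the tab without snagging.

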